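Seat a valve plate and tighten the pump's clamping ring

TASK

Take the valve plate with the stem from the tray and set it gently down in the pump housing, fully home. Then turn the slim clamping ring, the middle one of the three, clockwise by its lug until its dog bears firmly on the stop pin, with about 10 N there for half a second and never 15 N, and let go of it there, so that it stays bearing on the pin. Do not press on the fixed rings above and below it or on the stop pin, and leave the other parts where they lie.

Things in the scene. Friction and masses are not known exactly. Their poses are not given: they have to be found in the camera images.
- plate: the valve plate: a brass disc 54 mm in diameter and 8 mm thick (lower rim chamfered 1.5 mm) with an upright steel stem in its centre, 16 mm in diameter, whose top is 73 mm above the underside; the only thing in the tray with a stem. 0.18 to 0.34 kg. Origin: centre of the underside, z along the stem. It is round: its yaw does not matter
- tray: low grey open tray 130 x 170 mm, wall 18 mm high and 4 mm thick, fixed to the bench, in which the valve plate stands. Origin: centre of the underside
- housing: pump housing: dark cast block 140 x 140 mm, 74 mm high, fixed. Origin: centre of the underside, on the upright pump axis. On top stand three rings, 84 mm outside, 61 mm bore: base ring (fixed), slim ring (turns), cover ring (fixed, top 108 mm above the bench). Below them is a round pocket 58 mm wide, its floor 62 mm above the bench, where the plate's underside rests when home
- base_ring: fixed lower ring of the stack, 84 mm outside, 12 mm high (74 to 86 mm above the bench). Origin: centre of its underside
- cover_ring: fixed upper ring of the stack, 84 mm outside, 10 mm high (98 to 108 mm above the bench), with six small screws. Origin: centre of its underside
- ring: slim steel clamping ring between the fixed rings, 84 mm outside, 10 mm high, turns about the pump axis. Origin: on the axis, 87 mm above the bench. x points along its lug, a radial bar 10 x 10 mm reaching 68 mm from the axis; on the other side (-x) a dog 8 mm wide reaches 51 mm. To tighten, clockwise from above, its yaw falls. Stiff: about 3 N at the lug; stays where left
- lug (a point): point on the slim ring's lug, in the middle of its width and height, 58 mm from the axis, 92 mm above the bench: the place to pinch (fingers on its two sides; a finger pad 20 mm wide is then 6 mm clear of the cover ring; the block's top is 13 mm below the lug). 10 N at the stop pin takes a push of about 11 N here, friction included
- dog (a point): middle of the slim ring's dog, 47 mm from the axis, 92 mm above the bench. It touches the stop pin when 0.17 rad (8 mm) before the pin's middle
- stop: the stop, fixed on the block: thin dark plate with an arc slot and, clamped somewhere in the slot, an upright steel pin 8 mm in diameter, top 97 mm above the bench, 47 mm from the axis. The pin stands up to 0.25 rad to either side of this body's x axis: find it by feel. Stiffly sprung: 1 mm per 10 N. Origin: on the pump axis, 74 mm above the bench
- blank: bystander: plain brass disc without stem, 44 mm in diameter, 12 mm thick, in the tray
- bush: bystander: short steel tube, 34 mm outside, 20 mm bore, 22 mm tall, in the tray
- wrench: bystander: steel wrench lying on the bench at the left
- can: bystander: blue round can, 66 mm in diameter, 110 mm tall, on the far side of the bench
- socket: bystander: steel cylinder 28 mm in diameter, 36 mm tall, on the far side
- bolt: bystander: bolt standing on its head, 24 mm wide, 49 mm tall, on the far side
- bearing: bystander: steel ring 62 mm outside, 30 mm bore, 18 mm tall, lying on the far side
There are look-alikes about, which are no part of the job. Of the things that look like the plate, take the one that is farthest to the robot's left at the start.

How it is judged:
By the outcome, as a careful person would: the job done as asked, in the order asked, and still so for the second after the job is handed in, with the robot touching nothing.
It also fails if it takes over 72 s, if anything falls off the work surface, if the arm or the gripper's body presses on something with over 40 N, if the wrist force passes 120 N, or if a joint passes its speed limit or range.

ROBOT

A 6-joint arm with a two-finger parallel gripper is mounted at the origin on the work surface. World frame = base frame: x ahead of the robot, y to its left, z up, the work surface at z = 0. Lengths are in m, angles in rad, forces in N, time in s.
With the tool pointing down it reaches from about 0.325 to 0.75 m from the base axis. Payload 7.6 kg.
Tool frame: the origin (TCP) lies on the centre line of the jaws, within the pads' length; the fingertips stand manip.tip_reach ahead of it and the grasp point (between the pads) lies 3 mm ahead of it (manip.tip_reach is the distance from the TCP to the fingertips, in m); z points along the fingers, y is the line along which they close (so a half turn about z gives the same grasp; the last joint's range is limited). The gripper opens to 85 mm and grips with 20 to 120 N. Pads are 22 mm wide; open, the fingers measure 114 mm over their backs; the gripper's body (76 mm by 85 mm) begins 54 mm behind the grasp point. The pads swing forward as they close: fully open they stand 13 mm farther back than shut.
Start: joints at [-1.289, 0.052, 1.401, -0, 1.689, -0.07], TCP at [0.181, -0.493, 0.253] pointing down, gripper open.
Joint ranges: [-2.9, 2.9], [-0.91, 2.17], [0.12, 2.37], [-1.06, 4.2], [0.26, 2.73], [-2.93, 2.93]. Speed limits (rad/s): [2.57, 2.57, 3.01, 3.14, 3.14, 3.14].

INTERFACE

Orientations are given as a unit quaternion [x, y, z, w].
In Python, from bench import manip gives the robot as it stands. The module is installed in compiled form; this text tells all that it offers.
- The arm moves only by the shell command python3 -m creep [OPENING] [FORCE], which reads ROWS from standard input. ROWS is a JSON object whose key "segments" holds a list of rows, 1 to 8 of them, each of 4 numbers: dx, dy, dz in m, then a turn about the tool's z in rad; each row is the pose to reach, as a shift and turn from the pose commanded when the command began, along the tool's axes at that moment; what a row does not reach only later rows make up. A row lasts 1/8 s, in which the tool goes at most 0.0625 m and 0.188 rad, less where a joint would pass 70% of its speed; a pose out of reach is approached as far as the arm can. OPENING is the finger opening in m, set as the command begins (- or left out keeps the last). The fingers move at their own pace and stop on an object; FORCE is the grip in N (left out, the last holds). Time passes only in rows, so rows that do not move let the fingers close. It prints the time, the measured TCP pose, the force, the opening and the grip force at its end. Input that does not fit is refused with a message, and nothing moves.
- manip.state(): the state, without advancing time (a new reading comes with each control period).
- manip.get_image(name): name is "scene" or "top" or "wrist"; returns the picture (384x512x3 uint8, blue, green, red); there is no depth.
- manip.camera_info(name): a dict with "vertical_fov" (degrees; the focal length in pixels is half the picture's height over the tangent of half this angle, whatever the lens; pixels are square), "cx", "cy" (the principal point, pixels), "R" (3x3) and "t" (3): a world point X has camera coordinates R X + t. Camera axes: x right, y down, z forward; pixel columns grow to the right and rows downward; lengths in m; the calibration is good to about 2 mm. A picture is of the moment at which its call begins: read the wrist's pose just before it. camera_info takes no time and is no camera call; for the wrist camera it gives the pose at the moment of the call.
- manip.job_done(): hands the job in; it is judged then, once.
The state is a dict: "clock": time; "joint_pos": joint angles; "qd": joint speeds; "effort": joint torques, N m; "tcp_pos": TCP position; "eef_rot": TCP orientation; "wrist_force": force on the tool from outside, world axes, zero at the start; "torque": the same for the moment, N m; "width": finger opening in m; "gripper_force": force on a finger pad.
Only numpy, scipy, OpenCV 4.12 (cv2) and the standard library are available. Lean on these libraries where they do the work, as an engineer would, in place of code of your own. Each camera call takes 0.05 s, during which the arm holds its last target. There are 200 camera calls.

## Working session

There is one attempt and no reset: what is moved stays moved. The work goes in short steps, Python scripts to look and compute and a shell command to move; the robot and the scene stay as the last step left them, time stands still between calls to the robot, and variables do not carry over. Pictures are saved under pics/ and viewed, at most 10 in all, crops included, and the job is handed in when it is done.

```bash
mkdir -p pics; cat > h.py <<'E'
import numpy as np, cv2
from bench import manip
def cam(n):
    c=manip.camera_info(n); f=192/np.tan(np.radians(c["vertical_fov"])/2)
    return f,c["cx"],c["cy"],np.array(c["R"]),np.array(c["t"])
def ray(c,u,v,z):
    f,cx,cy,R,t=c; o=-R.T@t; d=R.T@np.array([(u-cx)/f,(v-cy)/f,1]); return o+d*(z-o[2])/d[2]
def proj(c,X):
    f,cx,cy,R,t=c; p=R@np.array(X)+t; return np.array([f*p[0]/p[2]+cx,f*p[1]/p[2]+cy])
E
python3 - <<'E'
from h import *
print(manip.tip_reach, manip.state())
for n in("top","scene"):
    im=manip.get_image(n); cv2.imwrite(f"pics/{n}0.png",im)
    cv2.imwrite(f"pics/{n}0b.png",cv2.resize(im,(800,600),interpolation=cv2.INTER_CUBIC))
    c=cam(n); print(n,c[:3],-c[3].T@c[4],c[3].round(3).tolist())
E
```

```text
0.022 {'clock': 0.0, 'joint_pos': array([-1.28932852e+00,  5.28188785e-02,  1.40174073e+00,  7.13228532e-06,
        1.68856965e+00, -7.02745839e-02]), 'qd': array([ 7.71834797e-04, -1.22163155e-03,  9.02986661e-05, -1.09791566e-03,
       -4.06453384e-04, -7.47425261e-04]), 'effort': array([ 1.60700442e-04, -3.81659102e+01, -3.60193741e+01, -5.64001164e-05,
        5.97373088e-03, -2.31137921e-05]), 'tcp_pos': array([ 0.18084277, -0.49258929,  0.25247367]), 'eef_rot': array([ 9.84574120e-01,  1.74966317e-01, -7.74574334e-05, -7.64396416e-04]), 'wrist_force': array([ 0.20839338, -0.26874871,  0.05611738]), 'torque': array([-0.02608914, -0.02670568, -0.00957019]), 'gripper_force': 0.0, 'width': 0.08553287077871219}
top (np.float64(452.1174802670605), 255.1231555974174, 190.57707665355264) [ 0.4450176  -0.01040671  1.15216973] [[-0.016, -0.999, -0.034], [-0.989, 0.021, -0.149], [0.15, 0.032, -0.988]]
scene (np.float64(457.2959781327014), 259.0883299875463, 200.0908885954794) [1.37971482 0.20076086 0.66985802] [[-0.224, 0.975, 0.004], [0.578, 0.136, -0.805], [-0.785, -0.178, -0.594]]
```

View pics/top0b.png

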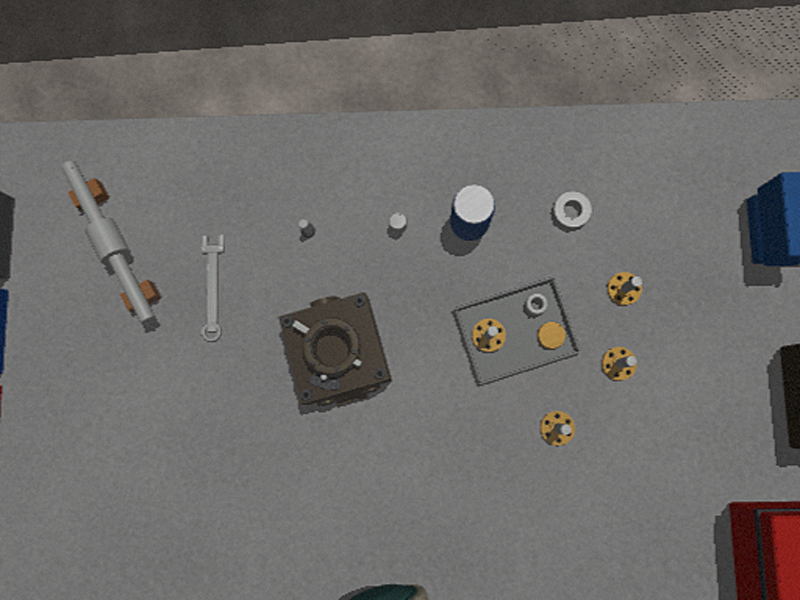

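View pics/scene0b.png

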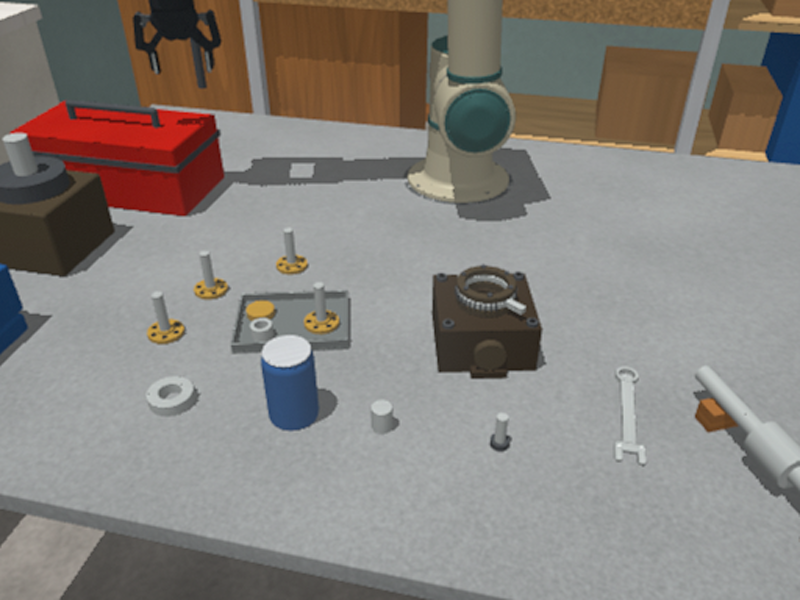

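The top view (800×600 pixels) shows four brass discs with a stem: (489,335) inside the tray, and (625,289), (619,364), (558,428) on the bench. The stemless blank is at (551,336). The one in the tray is also the farthest left, so I choose (489,335). The housing is at (335,348), with its lug near (300,326), dog near (357,363) and pin near (323,378). Next are a close crop and the measurements.

```bash
python3 - <<'E'
from h import *
t=cv2.imread("pics/top0.png"); s=cv2.imread("pics/scene0.png")
f=lambda im,x,y:cv2.resize(im[y:y+75,x:x+100],(400,300),interpolation=cv2.INTER_CUBIC)
cv2.imwrite("pics/crop1.png",np.vstack([np.hstack([f(t,165,183),f(t,280,175)]),np.hstack([f(s,265,165),f(s,145,170)])]))
for n,im in(("top",t),("scene",s)):
    c=cam(n); hsv=cv2.cvtColor(im,cv2.COLOR_BGR2HSV)
    m=cv2.inRange(hsv,(15,110,100),(32,255,255))
    m=cv2.morphologyEx(m,cv2.MORPH_CLOSE,np.ones((7,7)))
    for k in cv2.findContours(m,0,2)[0]:
        if cv2.contourArea(k)>80:
            (u,v),ax,a=cv2.fitEllipse(cv2.convexHull(k)); print(n,(round(u,1),round(v,1)),np.round(ax,1),ray(c,u,v,.012).round(4))
E
```

```text
top (356.4, 273.6) [21.3 22. ] [ 0.4058 -0.2204  0.012 ]
top (396.0, 232.3) [20.7 21.8] [ 0.5055 -0.3233  0.012 ]
top (352.7, 214.0) [16.5 17.4] [ 0.5534 -0.2185  0.012 ]
top (312.4, 214.1) [20.9 21.1] [ 0.555  -0.1174  0.012 ]
top (399.4, 184.2) [20.2 21.5] [ 0.6267 -0.3393  0.012 ]
scene (105.6, 211.6) [14.6 23.3] [ 0.6372 -0.3355  0.012 ]
scene (205.3, 205.6) [14.4 22.3] [ 0.5617 -0.1161  0.012 ]
scene (166.2, 198.5) [13.7 17.8] [ 0.556  -0.2176  0.012 ]
scene (134.4, 184.2) [12.5 21.2] [ 0.5173 -0.3194  0.012 ]
scene (186.1, 168.9) [11.3 19.9] [ 0.4188 -0.2171  0.012 ]
scene (471.5, 75.6) [55.8 73.9] [-0.4653  0.6196  0.012 ]
scene (397.1, 65.0) [ 69.9 152.2] [-0.5153  0.3412  0.012 ]
scene (104.8, 51.0) [25.6 54.4] [-0.3935 -0.8884  0.012 ]
scene (496.0, 9.3) [20.9 92.9] [-1.5529  0.8943  0.012 ]
scene (390.9, 5.4) [ 26.2 151.4] [-1.5009  0.3188  0.012 ]
scene (220.6, 12.3) [ 81.4 130.8] [-1.1218 -0.5875  0.012 ]
scene (143.9, 59.3) [ 26.9 119. ] [-0.337  -0.6814  0.012 ]
```

View pics/crop1.png

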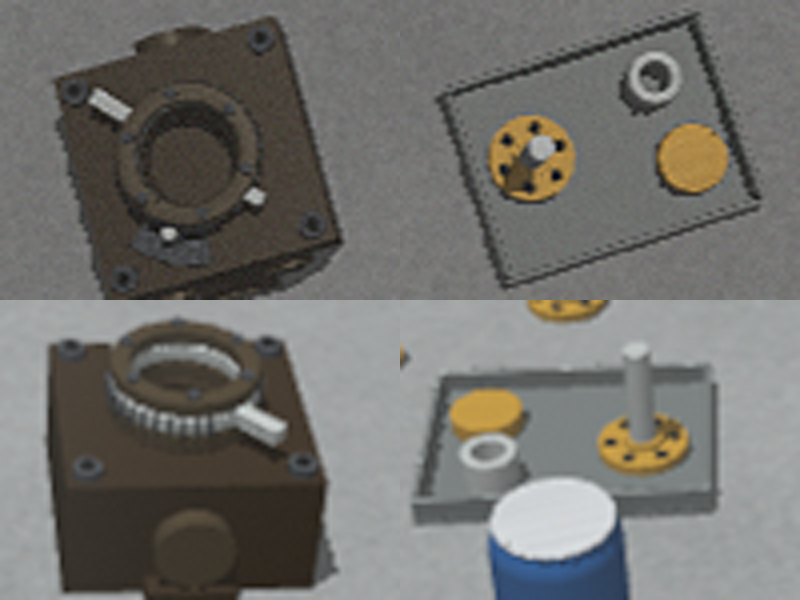

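The crops confirm that the tray disc has an upright stem and that it is the right part. They also show the lug at (108,104), the dog at (254,196) and the pin top at (168,233) in the top-left panel. Next I work out positions and the first move.

```bash
python3 - <<'E'
from h import *
T=cam("top");S=cam("scene")
P=lambda c,x,y,ox,oy,z: ray(c,ox+(x+.5)/4-.5,oy+(y+.5)/4-.5,z)
for n,x,y,z in(("lug",108,104,.097),("lugtip",93,97,.097),("dog",254,196,.097),("pin",168,233,.097),("bore",188,155,.108)): print(n,P(T,x,y,165,183,z).round(4))
print("stem top", P(T,542,148,280-100,175,.077), P(S,637,50,145-100,170-75,.077) ) # panel offset 400px=100
print("sc ring", P(S,185,378,265,165-75,.108))
# camera pose in tool frame
from scipy.spatial.transform import Rotation as Ro
s=manip.state();W=cam("wrist");Rt=Ro.from_quat(s['eef_rot']).as_matrix();print(Rt.round(3).tolist())
o=-W[3].T@W[4];print("cam in tool",Rt.T@(o-s['tcp_pos']),(W[3]@Rt).round(3).tolist(),W[:3])
d=np.array([.555,-.117,.25])-s['tcp_pos'];print("shift",Rt.T@d)
E
```

```text
lug [0.5653 0.1739 0.097 ]
lugtip [0.5696 0.1828 0.097 ]
dog [0.5096 0.0879 0.097 ]
pin [0.489  0.1383 0.097 ]
bore [0.5333 0.1251 0.108 ]
stem top [ 0.55451403 -0.11802121  0.077     ] [ 0.17563318 -0.24427644  0.077     ]
sc ring [0.5547263  0.12876693 0.108     ]
[[0.939, 0.345, -0.0], [0.345, -0.939, 0.001], [0.0, -0.001, -1.0]]
cam in tool [ 0.07381826  0.0009754  -0.11882266] [[-0.002, 1.0, 0.001], [-0.957, -0.002, -0.288], [-0.288, -0.002, 0.957]] (np.float64(344.46103897147304), 254.58086765128294, 182.2967579568467)
shift [ 0.48064707 -0.22369419  0.00292696]
```

```bash
echo '{"segments": [[0.055, -0.025, 0, 0], [0.11, -0.05, 0, 0], [0.165, -0.076, 0, 0], [0.22, -0.102, 0, 0], [0.275, -0.128, 0, 0], [0.33, -0.153, 0, 0], [0.385, -0.179, 0, 0], [0.44, -0.205, 0, 0]]}' | python3 -m creep 0.06; echo '{"segments": [[0.04, -0.0187, 0.03, 0], [0.04, -0.0187, 0.06, 0], [0.04, -0.0187, 0.06, 0]]}' | python3 -m creep
python3 - <<'E'
from h import *
s=manip.state();print(s['wrist_force']);c=cam("wrist");im=manip.get_image("wrist");cv2.imwrite("pics/w1.png",im)
m=cv2.inRange(cv2.cvtColor(im,cv2.COLOR_BGR2HSV),(15,110,80),(32,255,255));m=cv2.morphologyEx(m,cv2.MORPH_CLOSE,np.ones((9,9)))
for k in cv2.findContours(m,0,2)[0]:
    if cv2.contourArea(k)>200:
        (u,v),ax,a=cv2.fitEllipse(cv2.convexHull(k));print((u,v),ax,ray(c,u,v,.012))
E
```

```text
clock: 1.1
tcp_pos: [0.5244, -0.1471, 0.253]
eef_rot: [0.985, 0.175, -0.0, 0.0]
wrist_force: [0.8, -0.7, -0.2]
width: 0.06
gripper_force: 0.0
clock: 1.48
tcp_pos: [0.5532, -0.1167, 0.19]
eef_rot: [0.984, 0.175, -0.003, -0.001]
wrist_force: [-0.4, -0.7, 0.9]
width: 0.0599
gripper_force: 0.0
[-0.3509002  -0.65026929  0.89043577]
(300.9828186035156, 321.2926025390625) (45.91222381591797, 51.157657623291016) [ 0.41379301 -0.21834286  0.012     ]
(434.1675720214844, 272.93212890625) (48.58032989501953, 56.362083435058594) [ 0.51113115 -0.31879925  0.012     ]
(359.4168701171875, 199.12718200683594) (46.77165985107422, 49.3662109375) [ 0.55552205 -0.21764646  0.012     ]
(515.8944702148438, 168.18043518066406) (55.239383697509766, 68.44903564453125) [ 0.62974917 -0.33512591  0.012     ]
(258.099365234375, 159.4364776611328) (59.06084442138672, 60.05996322631836) [ 0.55849999 -0.11796792  0.012     ]
```

View pics/w1.png

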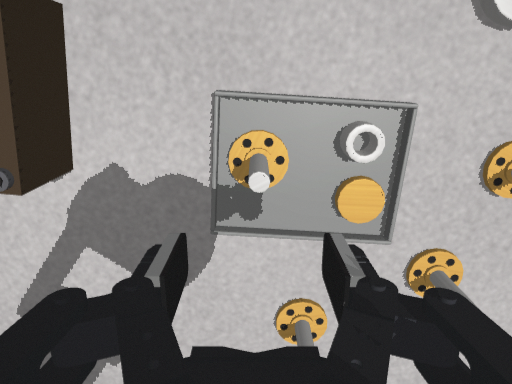

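The wrist view shows the disc at (258,159) with its stem top at (259,181), straight under the jaws' centre line. Blank and bush are well clear of the fingers.

```bash
cat >> h.py <<'E'
from scipy.spatial.transform import Rotation as Ro
def tool(X):
    s=manip.state();return Ro.from_quat(s['eef_rot']).as_matrix().T@(np.array(X)-s['tcp_pos'])
E
python3 - <<'E'
from h import *
c=cam("wrist");p=ray(c,259,181,.077);print(p,tool(p),tool([.557,-.1175,.077]))
E
```

```text
[ 0.55886607 -0.11939785  0.077     ] [0.00418965 0.00375099 0.11550064] [0.00309179 0.00132638 0.11550632]
```

```bash
echo '{"segments": [[0.0035, 0.002, 0.05, 0], [0.0035, 0.002, 0.095, 0], [0.0035, 0.002, 0.113, 0], [0.0035, 0.002, 0.113, 0]]}' | python3 -m creep 0.05; echo '{"segments": [[0, 0, 0, 0], [0, 0, 0, 0], [0, 0, 0, 0], [0, 0, 0, 0]]}' | python3 -m creep 0 60
```

```text
clock: 2.02
tcp_pos: [0.5585, -0.1186, 0.0809]
eef_rot: [0.985, 0.175, 0.0, 0.0]
wrist_force: [0.2, 0.5, 0.4]
width: 0.0497
gripper_force: 0.0
clock: 2.52
tcp_pos: [0.5595, -0.118, 0.0826]
eef_rot: [0.985, 0.175, 0.002, 0.001]
wrist_force: [-2.2, 1.4, 6.2]
width: 0.0133
gripper_force: 58.5
```

```bash
echo '{"segments": [[0, 0, 0, 0], [0, 0, 0, 0]]}' | python3 -m creep; python3 - <<'E'
from h import *
im=manip.get_image("wrist");s=manip.get_image("scene")
cv2.imwrite("pics/w2.png",np.hstack([cv2.resize(im,(480,360)),cv2.resize(s[120:220,140:226],(310,360))]))
E
```

```text
clock: 2.78
tcp_pos: [0.5595, -0.118, 0.0827]
eef_rot: [0.985, 0.175, 0.002, 0.001]
wrist_force: [-0.8, 1.7, 5.4]
width: 0.0136
gripper_force: 58.5
```

View pics/w2.png

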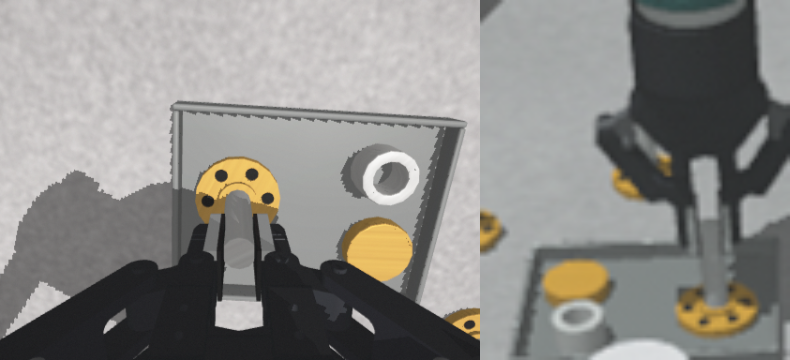

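The stem is between the pads and the disc still stands flat in the tray. I'm lifting it and moving to a point beside the pump, where the wrist camera can look down on it.

```bash
echo '{"segments": [[0, 0, -0.02, 0], [0, 0, -0.07, 0], [0, 0, -0.13, 0], [0, -0.03, -0.18, 0], [0, -0.085, -0.19, 0], [-0.003, -0.145, -0.19, 0], [-0.006, -0.205, -0.19, 0], [-0.009, -0.237, -0.19, 0]]}' | python3 -m creep; echo '{"segments": [[0, 0, 0, 0], [0, 0, 0, 0]]}' | python3 -m creep; python3 - <<'E'
from h import *
s=manip.state();im=manip.get_image("wrist");cv2.imwrite("pics/w3.png",im);print(s['tcp_pos'],s['eef_rot'])
c=cam("wrist");np.savez("w3.npz",R=c[3],t=c[4])
cv2.imwrite("pics/w3b.png",cv2.resize(im,(800,600),interpolation=cv2.INTER_CUBIC)); print(proj(c,[.535,.125,.108]))
E
```

```text
clock: 3.88
tcp_pos: [0.4669, 0.1035, 0.2706]
eef_rot: [0.984, 0.176, 0.0, -0.0]
wrist_force: [-0.1, 0.5, -2.9]
width: 0.0137
gripper_force: 59.1
clock: 4.12
tcp_pos: [0.4684, 0.1008, 0.2704]
eef_rot: [0.985, 0.175, 0.0, 0.0]
wrist_force: [0.1, 0.7, -3.6]
width: 0.0131
gripper_force: 59.1
[0.46844061 0.10080061 0.27036335] [9.84583210e-01 1.74916611e-01 7.94611487e-05 2.74206445e-04]
[253.38036298  82.55330145]
```

View pics/w3b.png

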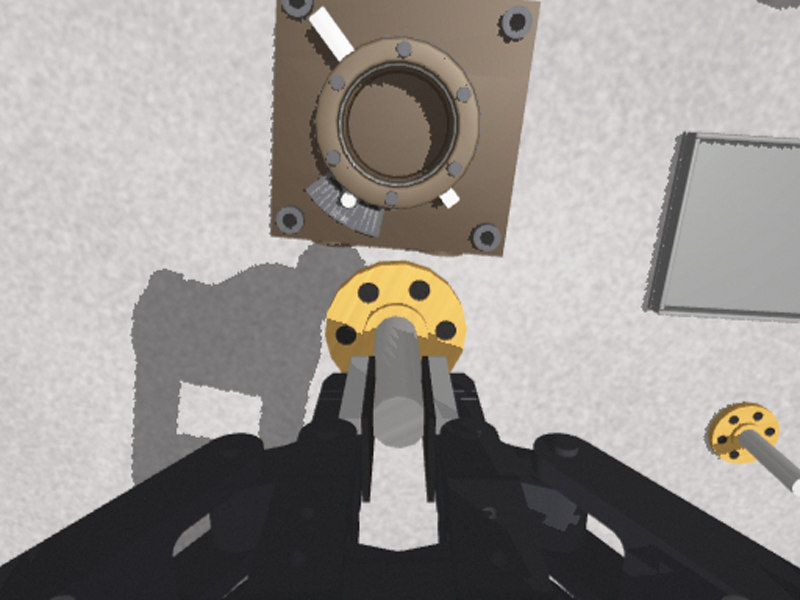

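The plate hangs upright in the jaws, with the disc centred near column 396 and its front edge at row 262. The cover ring's six screws are at about (403,48), (464,94), (455,169), (392,198), (333,158) and (337,82). The lug is at (331,34), the dog at (449,198) and the pin at (348,200).

```bash
python3 - <<'E'
from h import *
d=np.load("w3.npz");c=cam("wrist")[:3]+(d['R'],d['t'])
P=lambda x,y,z: ray(c,(x+.5)/1.5625-.5,(y+.5)/1.5625-.5,z)
sc=np.array([P(x,y,.1085)[:2] for x,y in((403,48),(464,94),(455,169),(392,198),(333,158),(337,82))])
r=cv2.minEnclosingCircle(sc.astype(np.float32));A=sc.mean(0);print("axis",A,r,np.linalg.norm(sc-A,axis=1))
print("outer",P(397.5,122.5,.108), "edges", [P(*e,.108).round(4) for e in((316,122),(479,122),(397,37),(397,208))])
for n,x,y in(("lug tip",317,12),("lug mid",331,34),("dog",449,198),("pin",348,200)):
    v=P(x,y,.097)[:2]-A;print(n,v,np.linalg.norm(v),np.degrees(np.arctan2(v[1],v[0])))
print("disc front,l,r",[tool(P(*e,.199)) for e in((396,262),(327,325),(466,325))])
print("shift",tool([*A,.27]))
E
```

```text
axis [0.53654633 0.12494563] ((0.536566972732544, 0.12498382478952408), 0.036270637065172195) [0.03620075 0.03615805 0.03615141 0.03581496 0.0361828  0.03607516]
outer [0.53828114 0.12549226 0.108     ] edges [array([0.5246, 0.1639, 0.108 ]), array([0.5524, 0.0873, 0.108 ]), array([0.575 , 0.1391, 0.108 ]), array([0.498 , 0.1111, 0.108 ])]
lug tip [0.0370841  0.05552651] 0.0667714338636976 56.262503397717396
lug mid [0.0300075  0.04600562] 0.054926924367110865 56.88530293350935
dog [-0.02545729 -0.03893237] 0.04651669305598421 -123.1800649594563
pin [-0.04514605  0.01202218] 0.046719363026020436 165.08845008937556
disc front,l,r [array([ 2.53546342e-02, -4.99918778e-05,  7.12567717e-02]), array([ 0.00088958, -0.02616128,  0.07124943]), array([0.00079968, 0.02628601, 0.0712706 ])]
shift [0.07222423 0.00040911 0.00025084]
```

```bash
echo '{"segments": [[0.04, 0, 0, 0], [0.073, 0.0004, 0, 0], [0.073, 0.0004, 0.02, 0], [0.073, 0.0004, 0.05, 0], [0.073, 0.0004, 0.08, 0], [0.073, 0.0004, 0.105, 0], [0.073, 0.0004, 0.105, 0], [0.073, 0.0004, 0.105, 0]]}' | python3 -m creep;  echo '{"segments": [[0, 0, 0.005, 0], [0, 0, 0.01, 0], [0, 0, 0.014, 0], [0, 0, 0.014, 0], [0, 0, 0.014, 0]]}' | python3 -m creep
```

```text
clock: 5.18
tcp_pos: [0.5377, 0.1255, 0.1665]
eef_rot: [0.985, 0.175, 0.001, 0.0]
wrist_force: [0.2, 0.6, -2.8]
width: 0.0132
gripper_force: 59.1
clock: 5.8
tcp_pos: [0.537, 0.1261, 0.1514]
eef_rot: [0.985, 0.175, 0.0, 0.0]
wrist_force: [-0.1, 0.8, -3.5]
width: 0.0136
gripper_force: 59.1
```

```bash
echo '{"segments": [[0, 0, 0.003, 0], [0, 0, 0.006, 0], [0, 0, 0.007, 0], [0, 0, 0.007, 0], [0, 0, 0.007, 0]]}' | python3 -m creep
```

```text
clock: 6.42
tcp_pos: [0.537, 0.126, 0.1443]
eef_rot: [0.985, 0.175, 0.0, 0.0]
wrist_force: [-0.1, -0.1, -3.0]
width: 0.0134
gripper_force: 59.1
```

```bash
echo '{"segments": [[0, 0, 0.001, 0], [0, 0, 0.0015, 0], [0, 0, 0.0015, 0]]}' | python3 -m creep
```

```text
clock: 6.8
tcp_pos: [0.537, 0.126, 0.1427]
eef_rot: [0.985, 0.175, -0.0, 0.0]
wrist_force: [0.4, 0.6, -3.7]
width: 0.0138
gripper_force: 59.1
```

```bash
echo '{"segments": [[0, 0, 0.0005, 0], [0, 0, 0.001, 0], [0, 0, 0.001, 0]]}' | python3 -m creep
```

```text
clock: 7.18
tcp_pos: [0.537, 0.126, 0.1417]
eef_rot: [0.985, 0.175, -0.0, 0.0]
wrist_force: [0.3, -0.0, -3.8]
width: 0.0134
gripper_force: 59.1
```

```bash
echo '{"segments": [[0, 0, 0.0005, 0], [0, 0, 0.001, 0], [0, 0, 0.001, 0]]}' | python3 -m creep
```

```text
clock: 7.55
tcp_pos: [0.537, 0.126, 0.1408]
eef_rot: [0.985, 0.175, 0.0, 0.0]
wrist_force: [-0.6, -0.3, -3.2]
width: 0.0136
gripper_force: 59.3
```

```bash
echo '{"segments": [[0, 0, 0.0005, 0], [0, 0, 0.001, 0], [0, 0, 0.001, 0]]}' | python3 -m creep
```

```text
clock: 7.92
tcp_pos: [0.5373, 0.1262, 0.1407]
eef_rot: [0.985, 0.175, 0.001, -0.0]
wrist_force: [-2.3, 0.3, 3.8]
width: 0.0136
gripper_force: 59.9
```

```bash
echo '{"segments": [[0, 0, 0.0005, 0], [0, 0, 0.001, 0], [0, 0, 0.001, 0]]}' | python3 -m creep
```

```text
clock: 8.3
tcp_pos: [0.5375, 0.1264, 0.1407]
eef_rot: [0.985, 0.175, 0.001, -0.0]
wrist_force: [-4.7, -0.1, 9.4]
width: 0.0132
gripper_force: 60.5
```

Contact is at TCP z ≈ 0.1408, matching the pocket floor; the pocket's rim would have been 12 mm higher. I'll ease off, open, retreat and look.

```bash
echo '{"segments": [[0, 0, -0.001, 0], [0, 0, -0.001, 0]]}' | python3 -m creep; echo '{"segments": [[0, 0, 0, 0], [0, 0, 0, 0], [0, 0, 0, 0]]}' | python3 -m creep 0.045; echo '{"segments": [[0, 0, -0.03, 0], [-0.02, 0, -0.08, 0], [-0.06, 0, -0.11, 0], [-0.072, 0, -0.129, 0], [-0.072, 0, -0.129, 0], [-0.072, 0, -0.129, 0]]}' | python3 -m creep
python3 - <<'E'
from h import *
s=manip.state();c=cam("wrist");np.savez("w4.npz",R=c[3],t=c[4]);im=manip.get_image("wrist");cv2.imwrite("pics/w4.png",im)
cv2.imwrite("pics/w4b.png",cv2.resize(im[0:200,120:390],(800,593),interpolation=cv2.INTER_CUBIC))
E
```

```text
clock: 8.55
tcp_pos: [0.5372, 0.1263, 0.1406]
eef_rot: [0.985, 0.175, 0.001, -0.0]
wrist_force: [-2.7, 0.6, 6.7]
width: 0.0136
gripper_force: 60.1
clock: 8.93
tcp_pos: [0.5369, 0.1259, 0.1394]
eef_rot: [0.985, 0.175, -0.0, 0.0]
wrist_force: [1.4, 0.1, 0.2]
width: 0.0449
gripper_force: 0.0
clock: 9.68
tcp_pos: [0.4695, 0.1013, 0.2675]
eef_rot: [0.985, 0.175, -0.001, -0.0]
wrist_force: [0.7, -0.0, -1.3]
width: 0.045
gripper_force: 0.0
```

View pics/w4b.png

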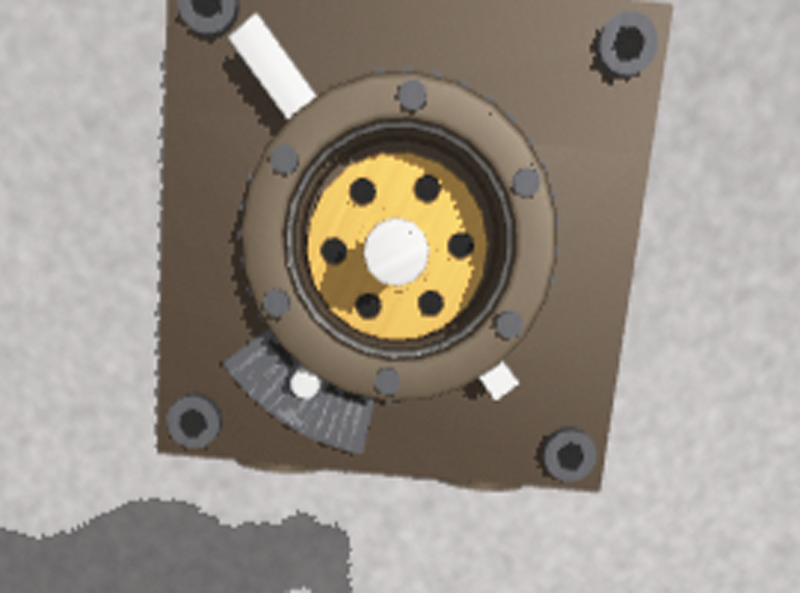

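The plate sits centred in the bore, stem at (396,252), disc level, pump parts intact. Next: move over the lug, turn the tool so that its x lies along the lug (56.7°), and descend.

```bash
echo '{"segments": [[0.03, -0.008, 0, -0.16], [0.06, -0.017, 0, -0.32], [0.09, -0.026, 0, -0.48], [0.118, -0.0335, 0, -0.638], [0.118, -0.0335, 0.04, -0.638], [0.118, -0.0335, 0.08, -0.638], [0.118, -0.0335, 0.1, -0.638], [0.118, -0.0335, 0.1, -0.638]]}' | python3 -m creep 0.032
python3 - <<'E'
from h import *
s=manip.state();R=Ro.from_quat(s['eef_rot']).as_matrix();print("yaw x",np.degrees(np.arctan2(R[1,0],R[0,0])),s['joint_pos'],s['wrist_force'],s['torque'])
A=np.array([.537,.1255]);a=np.radians(56.7);L=A+.0585*np.array([np.cos(a),np.sin(a)]);print(L,tool([*L,.104]))
c=cam("wrist");im=manip.get_image("wrist");
print(proj(c,[*L,.097]),proj(c,[*(A+.068*np.array([np.cos(a),np.sin(a)])),.097]))
cv2.imwrite("pics/w5b.png",cv2.resize(im,(800,600),interpolation=cv2.INTER_CUBIC))
E
```

```text
clock: 10.72
tcp_pos: [0.5675, 0.1732, 0.1651]
eef_rot: [0.88, 0.475, -0.003, -0.001]
wrist_force: [-0.8, 0.2, 0.9]
width: 0.032
gripper_force: 0.0
yaw x 56.72074206707284 [ 2.33997553e-01  2.90578803e-01  1.31011663e+00 -9.20543986e-05
  1.54735124e+00  8.14843007e-01] [-0.83465325  0.15232801  0.89236147] [-0.03651335 -0.02123986  0.01753518]
[0.56911783 0.17439473] [0.00215954 0.00092112 0.06111203]
[254.93921364 206.753449  ] [254.91772464 191.18770929]
```

View pics/w5b.png

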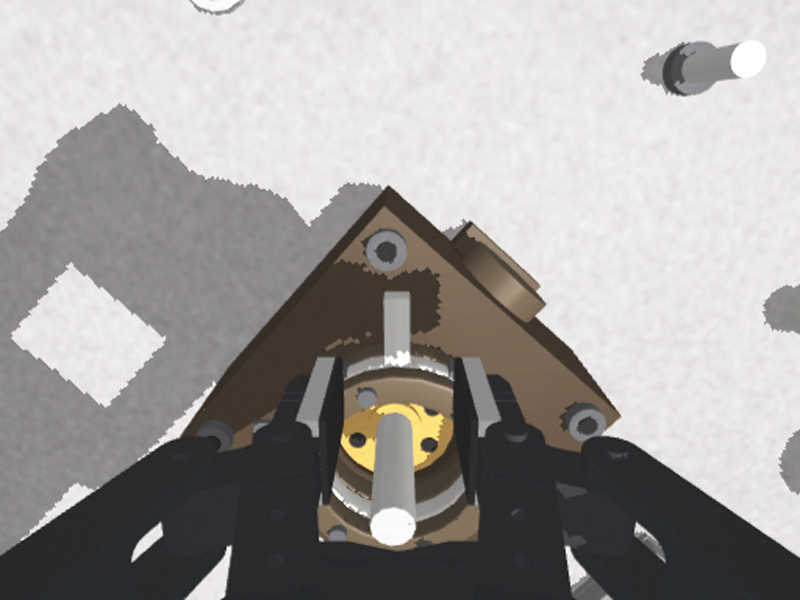

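The lug tip shows at (397,293) between the jaw lines. The stem passes behind the pads, well below the gripper body. Now down, then a light pinch.

```bash
echo '{"segments": [[0.002, 0, 0.025, 0], [0.002, 0, 0.045, 0], [0.002, 0, 0.058, 0], [0.002, 0, 0.061, 0], [0.002, 0, 0.061, 0], [0.002, 0, 0.061, 0]]}' | python3 -m creep
```

```text
clock: 11.52
tcp_pos: [0.5702, 0.1751, 0.1088]
eef_rot: [0.88, 0.475, 0.001, 0.0]
wrist_force: [-0.9, 0.1, 0.9]
width: 0.0319
gripper_force: 0.0
```

```bash
echo '{"segments": [[0, 0, 0, 0], [0, 0, 0, 0], [0, 0, 0, 0], [0, 0, 0, 0]]}' | python3 -m creep 0 25
```

```text
clock: 12.02
tcp_pos: [0.5698, 0.1753, 0.1084]
eef_rot: [0.88, 0.475, 0.0, -0.0]
wrist_force: [-1.3, 1.4, 5.2]
width: 0.0092
gripper_force: 28.0
```

The tips are only about at the lug's underside, so I'll re-pinch 4 mm lower.

```bash
echo '{"segments": [[0, 0, 0, 0], [0, 0, 0.002, 0], [0, 0, 0.0045, 0], [0, 0, 0.0045, 0]]}' | python3 -m creep 0.025;echo '{"segments": [[0, 0, 0, 0], [0, 0, 0, 0], [0, 0, 0, 0]]}' | python3 -m creep 0 30; python3 - <<'E'
from h import *
s=manip.state();R=Ro.from_quat(s['eef_rot']).as_matrix();print(np.degrees(np.arctan2(R[1,0],R[0,0])),R.T@s['wrist_force'])
v=s['tcp_pos'][:2]-[.537,.1255];print(np.hypot(*v),np.degrees(np.arctan2(v[1],v[0])))
E
```

```text
clock: 12.52
tcp_pos: [0.5695, 0.1749, 0.1026]
eef_rot: [0.88, 0.475, -0.001, -0.0]
wrist_force: [-0.0, -0.5, 0.2]
width: 0.0256
gripper_force: 0.0
clock: 12.9
tcp_pos: [0.5696, 0.175, 0.1033]
eef_rot: [0.88, 0.475, -0.0, -0.0]
wrist_force: [-1.9, -0.3, -0.1]
width: 0.0094
gripper_force: 31.3
56.70161754713658 [-1.29374839 -1.44444295  0.12557568]
0.05929584425488455 56.62466401343201
```

```bash
cat > f.py <<'E'
from h import *
s=manip.state();R=Ro.from_quat(s['eef_rot']).as_matrix();F=R.T@s['wrist_force']
v=s['tcp_pos'][:2]-[.537,.1255];print("yaw %.2f ang %.2f r %.4f"%(np.degrees(np.arctan2(R[1,0],R[0,0])),np.degrees(np.arctan2(v[1],v[0])),np.hypot(*v)),"Ftool",F.round(2),"Mz",s['torque'][2].round(3),s['width'])
E
echo '{"segments": [[-0.0003, 0.0059, 0, 0.1], [-0.0012, 0.0118, 0, 0.2], [-0.0026, 0.0175, 0, 0.3], [-0.0047, 0.0231, 0, 0.4], [-0.0047, 0.0231, 0, 0.4]]}' | python3 -m creep; python3 f.py
```

```text
clock: 13.52
tcp_pos: [0.5861, 0.1581, 0.1032]
eef_rot: [0.957, 0.291, -0.001, 0.0]
wrist_force: [-3.8, -1.3, 1.4]
width: 0.0091
gripper_force: 31.5
yaw 33.82 ang 33.55 r 0.0590 Ftool [-3.91 -1.04 -1.43] Mz -0.238 0.009120531893464146
```

```bash
echo '{"segments": [[-0.0003, 0.0059, 0, 0.1], [-0.0012, 0.0118, 0, 0.2], [-0.0026, 0.0175, 0, 0.3], [-0.0047, 0.0231, 0, 0.4], [-0.0047, 0.0231, 0, 0.4], [-0.0047, 0.0231, 0, 0.4]]}' | python3 -m creep; python3 f.py;  echo '{"segments": [[0, 0.003, 0, 0.05], [-0.0003, 0.0059, 0, 0.1], [-0.0003, 0.0059, 0, 0.1]]}' | python3 -m creep; python3 f.py
```

```text
clock: 14.28
tcp_pos: [0.5947, 0.1364, 0.1032]
eef_rot: [0.995, 0.096, -0.001, 0.0]
wrist_force: [-5.7, -1.5, 2.0]
width: 0.0091
gripper_force: 31.4
yaw 11.01 ang 10.73 r 0.0587 Ftool [-5.84  0.38 -1.95] Mz -0.16 0.00914571269225105
clock: 14.65
tcp_pos: [0.5954, 0.131, 0.1032]
eef_rot: [0.999, 0.046, -0.001, 0.0]
wrist_force: [-5.3, -1.0, 2.0]
width: 0.0091
gripper_force: 31.4
yaw 5.28 ang 5.33 r 0.0587 Ftool [-5.34  0.53 -2.02] Mz -0.051 0.009081990311351934
```

```bash
echo '{"segments": [[-0.0005, 0.0025, 0, 0.04], [-0.0008, 0.0047, 0, 0.08], [-0.0008, 0.0047, 0, 0.08]]}' | python3 -m creep; python3 f.py;  echo '{"segments": [[0, 0.0012, 0, 0.02], [-0.0001, 0.0024, 0, 0.04]]}' | python3 -m creep; python3 f.py
```

```text
clock: 15.02
tcp_pos: [0.5956, 0.1261, 0.1032]
eef_rot: [1.0, 0.005, -0.0, -0.0]
wrist_force: [-4.6, 1.9, 2.5]
width: 0.009
gripper_force: 31.3
yaw 0.57 ang 0.54 r 0.0586 Ftool [-4.59 -1.99 -2.48] Mz -0.044 0.009027011665053557
clock: 15.28
tcp_pos: [0.5956, 0.1239, 0.1032]
eef_rot: [1.0, -0.015, -0.0, -0.0]
wrist_force: [-3.6, 3.7, 1.4]
width: 0.0091
gripper_force: 31.3
yaw -1.71 ang -1.61 r 0.0586 Ftool [-3.69 -3.63 -1.4 ] Mz 0.05 0.00909573607363251
```

```bash
echo '{"segments": [[0, 0.001, 0, 0.017]]}' | python3 -m creep; python3 f.py; echo '{"segments": [[0, 0.001, 0, 0.017]]}' | python3 -m creep; python3 f.py
```

```text
clock: 15.4
tcp_pos: [0.5955, 0.1228, 0.1032]
eef_rot: [1.0, -0.023, -0.0, -0.0]
wrist_force: [-4.7, 2.7, 1.3]
width: 0.0094
gripper_force: 31.3
yaw -2.69 ang -2.61 r 0.0586 Ftool [-4.82 -2.48 -1.25] Mz 0.057 0.009360632994243452
clock: 15.52
tcp_pos: [0.5954, 0.1219, 0.1032]
eef_rot: [0.999, -0.032, -0.0, -0.0]
wrist_force: [-4.5, 3.1, 1.1]
width: 0.0089
gripper_force: 31.3
yaw -3.65 ang -3.57 r 0.0586 Ftool [-4.7  -2.76 -1.06] Mz 0.107 0.00891757986361892
```

```bash
echo '{"segments": [[0, 0.0008, 0, 0.014]]}' | python3 -m creep; python3 f.py; echo '{"segments": [[0, 0.0006, 0, 0.01]]}' | python3 -m creep; python3 f.py
```

```text
clock: 15.65
tcp_pos: [0.5954, 0.121, 0.1032]
eef_rot: [0.999, -0.039, -0.0, -0.0]
wrist_force: [-5.2, 2.6, 1.4]
width: 0.0093
gripper_force: 31.3
yaw -4.46 ang -4.37 r 0.0585 Ftool [-5.38 -2.15 -1.37] Mz 0.078 0.00928382236442811
clock: 15.78
tcp_pos: [0.5953, 0.1205, 0.1032]
eef_rot: [0.999, -0.044, -0.0, -0.0]
wrist_force: [-4.9, 2.6, 1.6]
width: 0.0092
gripper_force: 31.3
yaw -5.02 ang -4.92 r 0.0585 Ftool [-5.15 -2.12 -1.59] Mz 0.057 0.0091948917954
```

```bash
echo '{"segments": [[0, 0.0006, 0, 0.01]]}' | python3 -m creep; python3 f.py
```

```text
clock: 15.9
tcp_pos: [0.5953, 0.12, 0.1032]
eef_rot: [0.999, -0.049, -0.0, -0.0]
wrist_force: [-5.1, 3.4, 1.4]
width: 0.0091
gripper_force: 31.3
yaw -5.58 ang -5.36 r 0.0586 Ftool [-5.43 -2.9  -1.38] Mz 0.102 0.00906577173516834
```

```bash
echo '{"segments": [[0, 0.0005, 0, 0.008]]}' | python3 -m creep; python3 f.py
```

```text
clock: 16.02
tcp_pos: [0.5952, 0.1197, 0.1032]
eef_rot: [0.999, -0.053, -0.0, -0.0]
wrist_force: [-3.9, 5.2, 1.3]
width: 0.0093
gripper_force: 31.3
yaw -6.02 ang -5.67 r 0.0585 Ftool [-4.42 -4.77 -1.26] Mz 0.136 0.009339703036159691
```

Contact: the tangential force starts rising at −5.5°, as predicted. From here I use fine steps.

```bash
echo '{"segments": [[0, 0.0004, 0, 0.004]]}' | python3 -m creep; python3 f.py
```

```text
clock: 16.15
tcp_pos: [0.5952, 0.1195, 0.1032]
eef_rot: [0.999, -0.054, -0.0, -0.001]
wrist_force: [-3.9, 5.4, 1.0]
width: 0.0093
gripper_force: 31.3
yaw -6.24 ang -5.88 r 0.0585 Ftool [-4.47 -4.99 -1.03] Mz 0.126 0.009304951026259512
```

```bash
echo '{"segments": [[0, 0.0004, 0, 0.004]]}' | python3 -m creep; python3 f.py
```

```text
clock: 16.27
tcp_pos: [0.5952, 0.1193, 0.1032]
eef_rot: [0.998, -0.056, -0.0, -0.001]
wrist_force: [-4.1, 5.9, 1.3]
width: 0.0091
gripper_force: 31.3
yaw -6.46 ang -6.10 r 0.0585 Ftool [-4.72 -5.41 -1.3 ] Mz 0.179 0.009070827603818206
```

```bash
echo 'import time
print("tau",round(-F[1]*np.hypot(*v)+s["torque"][2],3))' >> f.py; echo '{"segments": [[0, 0.0004, 0, 0.006]]}' | python3 -m creep; python3 f.py; echo '{"segments": [[0, 0, 0, 0]]}' | python3 -m creep; python3 f.py
```

```text
clock: 16.4
tcp_pos: [0.5952, 0.119, 0.1032]
eef_rot: [0.998, -0.059, -0.0, -0.001]
wrist_force: [-3.9, 6.3, 1.3]
width: 0.0092
gripper_force: 31.2
yaw -6.79 ang -6.33 r 0.0585 Ftool [-4.66 -5.79 -1.27] Mz 0.172 0.009160895862642002
tau 0.512
clock: 16.52
tcp_pos: [0.5952, 0.119, 0.1032]
eef_rot: [0.998, -0.059, -0.0, -0.001]
wrist_force: [-3.6, 6.1, 0.0]
width: 0.0091
gripper_force: 31.2
yaw -6.79 ang -6.37 r 0.0585 Ftool [-4.31 -5.6  -0.02] Mz 0.264 0.009088791032310306
tau 0.592
```

```bash
echo '{"segments": [[0, 0.0003, 0, 0.005]]}' | python3 -m creep; python3 f.py; echo '{"segments": [[0, 0, 0, 0]]}' | python3 -m creep; python3 f.py
```

```text
clock: 16.65
tcp_pos: [0.5951, 0.1188, 0.1032]
eef_rot: [0.998, -0.062, -0.0, -0.001]
wrist_force: [-3.7, 6.6, 1.1]
width: 0.009
gripper_force: 31.2
yaw -7.07 ang -6.56 r 0.0585 Ftool [-4.5  -6.13 -1.09] Mz 0.208 0.008953690349318968
tau 0.567
clock: 16.77
tcp_pos: [0.5952, 0.1188, 0.1032]
eef_rot: [0.998, -0.062, -0.0, -0.001]
wrist_force: [-3.5, 6.4, -0.2]
width: 0.0092
gripper_force: 31.2
yaw -7.07 ang -6.58 r 0.0585 Ftool [-4.25 -5.9   0.19] Mz 0.263 0.00918012490072988
tau 0.609
```

```bash
echo '{"segments": [[0, 0.0003, 0, 0.004], [0, 0.0003, 0, 0.004]]}' | python3 -m creep; python3 f.py; echo '{"segments": [[0, 0, 0, 0]]}' | python3 -m creep; python3 f.py; echo '{"segments": [[0, 0, 0, 0]]}' | python3 -m creep; python3 f.py;
```

```text
clock: 17.02
tcp_pos: [0.5951, 0.1186, 0.1032]
eef_rot: [0.998, -0.064, -0.0, -0.001]
wrist_force: [-3.9, 6.6, -0.6]
width: 0.0093
gripper_force: 31.2
yaw -7.29 ang -6.76 r 0.0585 Ftool [-4.68 -6.05  0.64] Mz 0.259 0.009340155200918613
tau 0.612
clock: 17.15
tcp_pos: [0.5951, 0.1186, 0.1032]
eef_rot: [0.998, -0.064, -0.0, -0.001]
wrist_force: [-5.0, 6.7, -0.2]
width: 0.0086
gripper_force: 31.2
yaw -7.29 ang -6.74 r 0.0585 Ftool [-5.83 -6.05  0.2 ] Mz 0.272 0.008647463960095933
tau 0.626
clock: 17.27
tcp_pos: [0.5951, 0.1186, 0.1032]
eef_rot: [0.998, -0.064, -0.0, -0.001]
wrist_force: [-3.2, 6.5, 0.5]
width: 0.0092
gripper_force: 31.2
yaw -7.29 ang -6.74 r 0.0585 Ftool [-4.01 -6.03 -0.5 ] Mz 0.252 0.00920103037599587
tau 0.605
```

```bash
for i in 1; do echo '{"segments": [[0, 0.0003, 0, 0], [0, 0.0003, 0, 0]]}' | python3 -m creep | head -1; python3 f.py; done; echo '{"segments": [[0, 0, 0, 0]]}' | python3 -m creep|head -1; python3 f.py
```

```text
clock: 17.52
yaw -7.28 ang -6.83 r 0.0585 Ftool [-5.67 -7.05 -0.22] Mz 0.212 0.009359011379199688
tau 0.625
clock: 17.65
yaw -7.28 ang -6.85 r 0.0585 Ftool [-4.31 -6.78 -0.23] Mz 0.238 0.009065212719313242
tau 0.635
```

```bash
echo '{"segments": [[0, 0.0003, 0, 0], [0, 0.0003, 0, 0]]}' | python3 -m creep | head -1; python3 f.py;  echo '{"segments": [[0, 0, 0, 0]]}' | python3 -m creep|head -1; python3 f.py
```

```text
clock: 17.9
yaw -7.28 ang -6.95 r 0.0585 Ftool [-4.05 -7.13  0.31] Mz 0.23 0.009267622065554655
tau 0.648
clock: 18.02
yaw -7.27 ang -6.93 r 0.0585 Ftool [-3.99 -8.03 -0.07] Mz 0.192 0.009173058392179932
tau 0.662
```

Torque about the axis is about 0.655 N·m, which is close to 10 N at the pin after friction. I'll hold it 0.75 s, then let go.

```bash
echo '{"segments": [[0, 0, 0, 0], [0, 0, 0, 0], [0, 0, 0, 0], [0, 0, 0, 0], [0, 0, 0, 0], [0, 0, 0, 0]]}' | python3 -m creep|head -1; python3 f.py; echo '{"segments": [[0, 0, 0, 0]]}' | python3 -m creep|head -1; python3 f.py
```

```text
clock: 18.77
yaw -7.27 ang -6.93 r 0.0585 Ftool [-4.28 -8.37 -1.23] Mz 0.154 0.009007074705950214
tau 0.644
clock: 18.9
yaw -7.28 ang -6.96 r 0.0585 Ftool [-3.87 -7.86 -0.04] Mz 0.192 0.009278613562161631
tau 0.652
```

```bash
echo '{"segments": [[0, 0, 0, 0], [0, 0, 0, 0], [0, 0, 0, 0]]}' | python3 -m creep 0.03; python3 f.py; echo '{"segments": [[0, 0, -0.01, 0], [0, 0, -0.04, 0], [0, 0, -0.09, 0], [0, 0, -0.13, 0], [-0.02, 0, -0.14, 0], [-0.04, 0, -0.14, 0], [-0.04, 0, -0.14, 0]]}' | python3 -m creep|head -2
python3 - <<'E'
from h import *
s=manip.state();c=cam("wrist");np.savez("w6.npz",R=c[3],t=c[4]);im=manip.get_image("wrist")
u,v=proj(c,[.537,.1255,.097]).astype(int);print(u,v)
cv2.imwrite("pics/w6.png",im);cv2.imwrite("pics/w6b.png",cv2.resize(im,(800,600),interpolation=cv2.INTER_CUBIC))
E
```

```text
clock: 19.27
tcp_pos: [0.5955, 0.1163, 0.1034]
eef_rot: [0.998, -0.065, 0.0, 0.0]
wrist_force: [-1.1, 0.3, -0.1]
width: 0.0301
gripper_force: 0.0
yaw -7.42 ang -8.94 r 0.0592 Ftool [-1.13 -0.15  0.1 ] Mz -0.019 0.030116149786009787
tau -0.01
clock: 20.15
tcp_pos: [0.5552, 0.122, 0.2446]
252 197
```

View pics/w6b.png

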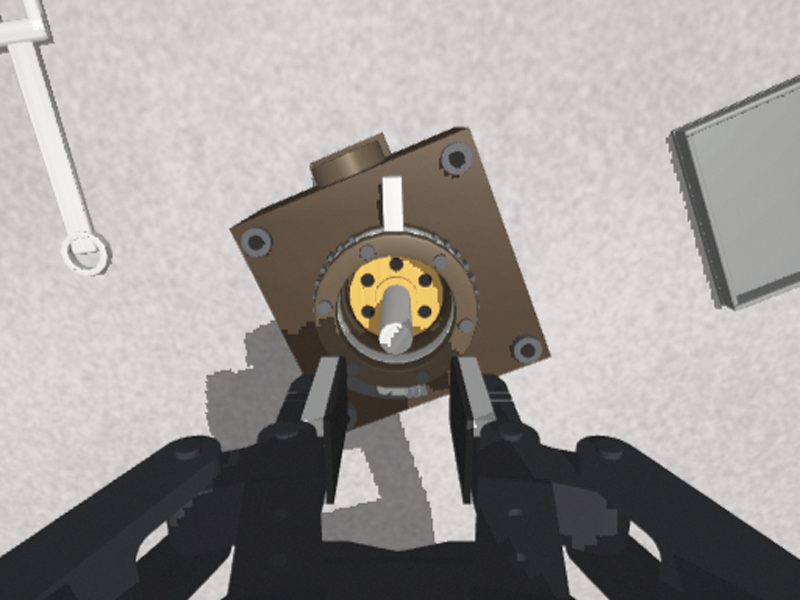

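The plate is in place with the stem upright at (395,335). The lug runs from (393,230) to (391,178), and everything else is undisturbed. One last check on the lug's resting angle.

```bash
python3 - <<'E'
from h import *
d=np.load("w6.npz");c=cam("wrist")[:3]+(d['R'],d['t'])
P=lambda x,y: ray(c,(x+.5)/1.5625-.5,(y+.5)/1.5625-.5,.097)[:2]
for p in((391.5,178),(392.5,205)):
    for A in([.5365,.1249],[.537,.1255]):
        v=P(*p)-A;print(np.hypot(*v),np.degrees(np.arctan2(v[1],v[0])))
print(manip.state()['clock'],manip.state()['wrist_force'])
E
```

```text
0.06761965545970758 -5.402034513828613
0.06718145300646688 -5.951626198203346
0.05444500813497469 -5.369592467193343
0.05400719186304799 -6.05298949635089
20.2 [-0.35559082  1.24231055 -0.58328094]
```

```bash
python3 -c "
from bench import manip
print(manip.job_done())"
```

```text
the job is handed in; nothing more can be done
None
```

I set the valve plate home in the housing, turned the clamping ring onto its stop pin with an estimated 10 N (from wrist torque) for about 0.9 s, let go of it there, and handed the job in at 20 s; the verdict was not shown.

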